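# Count to the third gap and shunt the hopper home

## Task

With the fingers closed, run a fingertip along the sprung brass rail on top of the wagon rack, pressing it lightly, from the first gap at the end where the telegraph pole stands past the second and as far as the third gap, no farther. Then, with the fingertips, push the hopper waiting at that third gap fully home into the gap, right up to the back of the rack. Do not lift it, leave the other hopper and the other models alone, and finish clear of everything.

Things in the scene. Friction and masses are not known exactly. Their poses are not given: they have to be found in the camera images.
- rack: fixed wooden wagon rack (mm): floor 6 thick, 310 wide (y), x -105 to 110; seven dividers 10 thick, x 0 to 94, tops at z 42, part six gaps 40 wide centred at y = 125, 75, 25, -25, -75, -125; mouths at x = 0 face the robot; back wall x 94 to 106, top z 54, is the stop. Origin at bench level, mid-row, in the plane of the mouths; x into the gaps, y along the row to the left. Up to 10 deg askew.
- gap_left (a point): middle of the mouth, at floor level, of the gap at rack y = +25 mm: the third from the rack's left (+y) end. Gaps are counted from the end beside which the pole stands. A hopper fully home has its nose on the back wall, its origin 44 mm beyond this point, its tail still 6 mm out of the mouth.
- gap_right (a point): the same for the gap at rack y = -25 mm: the third from the rack's right (-y) end.
- rail_mid (a point): middle of the top face of the brass rail, a straight bar 14 mm wide, 6 thick, 306 long on springs above the rack's back wall, along the rack's y at rack x = 100 mm; its top is 76 mm above the bench when not pressed. Where it is touched is judged by the point midway between the fingertips: keep them shut and upright.
- rail (a joint): how far the rail is pressed down, in m: 0 at rest, 0.008 at most. It sinks level wherever it is pressed, begins to yield at about 1.2 N and then takes 0.3 N per mm; 2 to 6 mm is a light press.
- hopper_left: grey plastic open-topped ballast hopper wagon, 100 mm long (x) x 34 wide x 46 high, about 140 g, loose; origin at the centre of its underside. Stands on the rack floor, nosed 5 to 30 mm into a gap, the rest sticking out towards the robot; it slides (wheels do not turn). Flat near end wall 16 to 46 mm above its underside. It stands at point gap_left.
- hopper_right: grey plastic open-topped ballast hopper wagon, 100 mm long (x) x 34 wide x 46 high, about 140 g, loose; origin at the centre of its underside. Stands on the rack floor, nosed 5 to 30 mm into a gap, the rest sticking out towards the robot; it slides (wheels do not turn). Flat near end wall 16 to 46 mm above its underside. It stands at point gap_right.
- pole: dark wooden model telegraph pole with two cross-arms, 106 mm high on a round foot 40 across; loose, stands on the bench beside one end of the rack, left or right, and marks the end to count from; origin at the centre of its underside. To be left alone.
- chimney: chipped ceramic chimney piece, 34 x 34 x 55 mm high, loose, on the bench beside the rack's other end; origin at the centre of its underside. To be left alone.
- shunter: silver model diesel shunter, 116 mm long (x) x 35 wide x 53 high, loose, on the bench well to the right of the rack; origin at the centre of its underside. To be left alone.
Things that resemble listed ones, but are neither listed nor needed, are in the scene too. Leave any orange look-alike of the hopper_right alone.

How it is judged:
By the outcome, as a careful person would: the job done as asked, in the order asked, and still so for the second after the job is handed in, with the robot touching nothing.
It also fails if it takes over 48 s, if anything falls off the work surface, if the arm or the gripper's body presses on something with over 40 N, if the wrist force passes 120 N, or if a joint passes its speed limit or range.

## Robot

A 6-joint arm with a two-finger parallel gripper is mounted at the origin on the work surface. World frame = base frame: x ahead of the robot, y to its left, z up, the work surface at z = 0. Lengths are in m, angles in rad, forces in N, time in s.
With the tool pointing down it reaches from about 0.35 to 0.875 m from the base axis. Payload 4.2 kg.
Tool frame: the origin (TCP) lies at the very end of the fingers, on their centre line; the grasp point (between the pads) lies 19 mm behind it (arm.pinch_z is the distance from the TCP to the grasp point, in m); x points along the fingers, y is the direction in which the jaws open and shut, and the axes are right-handed (so a half turn about x gives the same grasp; the last joint's range is limited). The gripper opens to 85 mm and grips with 20 to 120 N. Pads are 22 mm wide; open, the fingers measure 114 mm over their backs; the gripper's body (76 mm by 85 mm) begins 54 mm behind the grasp point. The pads swing forward as they close: fully open they stand 13 mm farther back than shut.
Start: joints at [1.542, 0.385, 0.008, 0, -1.194, -0.259], TCP at [0.177, 0.599, 0.231] pointing down, gripper open.
Joint ranges: [-3.14, 3.14], [-1.21, 2.06], [-1.07, 1.41], [-3.16, 2.05], [-2.99, -0.16], [-3.1, 3.1]. Speed limits (rad/s): [2.79, 2.79, 3.14, 3.14, 3.14, 3.14].

## Interface

Orientations are given as a rotation vector (axis times angle).
In Python, from cell import arm, eyes, job gives the robot as it stands.
- The arm moves only by the shell command python3 -m handwheel 'ROWS' [OPENING] [FORCE]. ROWS is JSON, a list of rows, each an object of numbers: "x", "y", "z": the shift along the tool's x, y, z as a fraction of full scale; "wx", "wy", "wz": the turn, a rotation vector about the tool's x, y, z as a fraction of full scale. A call has 1 to 8 rows; each row shifts and turns the commanded pose from where the row before left it, along the tool's axes as they then stand; what a row does not reach is not made up. Full scale, the value 1, is 400 mm for a shift and 360 degrees for a turn. A row lasts 1/10 s, in which the tool goes at most 50 mm and 8.59 degrees, less where a joint would pass 70% of its speed; a pose out of reach is approached as far as the arm can. A call with a number of a shift or a turn outside -1 to 1 is refused whole. A call with a gripper value outside its range is refused whole. OPENING is the gripper's target within -1 to 1 (fully open at 1, half-way at 0, shut at -1), set as the call begins (- or left out, the last holds). The fingers move at their own pace and stop on an object; FORCE is the grip in N (left out, the last holds). Time passes only in rows, so rows that do not move let the fingers close. It gives the time, the measured TCP pose, the force and the opening at its end, in the units of the state.
- arm.read_state(): the state, without advancing time (a new reading comes with each control period).
- eyes.snapshot(name): name is "side" or "top" or "wrist"; returns the picture (384x512x3 uint8, blue, green, red); there is no depth.
- eyes.camera_info(name): a dict with "intrinsics" (3x3 intrinsics, pixels), "R" (3x3) and "t" (3): a world point X has camera coordinates R X + t. Camera axes: x right, y down, z forward; pixel columns grow to the right and rows downward; lengths in m; the calibration is good to about 2 mm. A picture is of the moment at which its call begins: read the wrist's pose just before it. camera_info takes no time and is no camera call; for the wrist camera it gives the pose at the moment of the call.
- job.job_done(): hands the job in, once; it reports no verdict.
The state is a dict: "time_s": time; "q": joint angles; "joint_velocities": joint speeds; "effort": joint torques, N m; "ee_pos": TCP position; "tcp_rot": TCP orientation; "contact_force": force on the tool from outside, world axes, zero at the start; "ft_torque": the same for the moment, N m; "finger_gap": finger opening in m.
Only numpy, scipy, OpenCV 4.12 (cv2) and the standard library are available. Lean on these libraries where they do the work, as an engineer would, in place of code of your own. Each camera call takes 0.05 s, during which the arm holds its last target. There are 200 camera calls.

## Working session

There is one attempt and no reset: what is moved stays moved. The work goes in short steps, Python scripts to look and compute and a shell command to move; the robot and the scene stay as the last step left them, time stands still between calls to the robot, and variables do not carry over. Pictures are saved under pics/ and viewed, about 8 in all and at most 12, crops included, and the job is handed in when it is done.

```bash
ls; mkdir -p pics
python3 - <<'E'
from cell import arm, eyes, job
import cv2
s=arm.read_state(); print(s)
for n in("top","side"):
    im=eyes.snapshot(n); cv2.imwrite(f"pics/{n}0.png",im)
    c=eyes.camera_info(n); print(n,c)
E
```

```text
pics
{'time_s': 0.0, 'q': array([ 1.54161738e+00,  3.85542161e-01,  6.62382805e-03, -5.28662752e-04,
       -1.19402888e+00, -2.58605165e-01]), 'joint_velocities': array([-0.0018931 , -0.00195242, -0.00047353,  0.00133658,  0.00084715,
       -0.00197321]), 'effort': array([ 3.27971811e-04, -3.92290628e+01,  1.88403010e+01,  4.18652639e+00,
       -4.65450576e-03, -2.77437657e-06]), 'ee_pos': array([0.17719691, 0.59873054, 0.23022511]), 'tcp_rot': array([-2.06754577,  0.30210736,  2.0680513 ]), 'contact_force': array([ 0.17013019, -0.38135259, -0.34123008]), 'ft_torque': array([-0.00372133, -0.03153168, -0.02112635]), 'finger_gap': 0.08515995622360921}
top {'intrinsics': array([[371.91592905,   0.        , 258.8930348 ],
       [  0.        , 371.91592905, 189.44440777],
       [  0.        ,   0.        ,   1.        ]]), 'R': array([[ 0.02359324, -0.99945978, -0.02288049],
       [-0.99689453, -0.02180037, -0.07567063],
       [ 0.07513095,  0.02459475, -0.99687032]]), 't': array([-0.08396794,  0.54300046,  0.8529417 ])}
side {'intrinsics': array([[409.63139157,   0.        , 255.95394229],
       [  0.        , 409.63139157, 184.28405035],
       [  0.        ,   0.        ,   1.        ]]), 'R': array([[ 0.79798574, -0.60264644, -0.00600229],
       [-0.43571461, -0.57000733, -0.69659488],
       [ 0.41637908,  0.55848806, -0.71743958]]), 't': array([-0.46425168,  0.24717462,  0.95188659])}
```

View pics/top0.png

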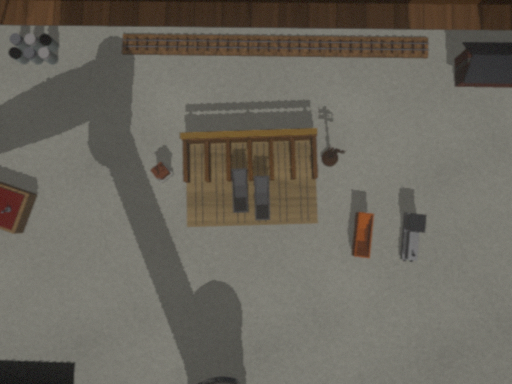

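View pics/side0.png

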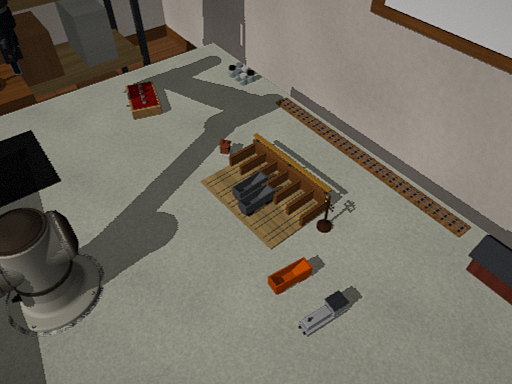

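The top view shows the pole at (330,157), to the right (-y) of the rack. I therefore count from -y: gap 3 is gap_right, holding the hopper at about (262,190). The rail runs from (181,135) to (317,132). Next I measure the rail by colour and zoom in.

```bash
cat > h.py <<'E'
import numpy as np, cv2
from cell import arm, eyes, job
def ray(n,uv,z,c=None):
    c=c or eyes.camera_info(n); uv=np.atleast_2d(np.float64(uv))
    d=(np.c_[uv,np.ones(len(uv))]@np.linalg.inv(c["intrinsics"]).T)@c["R"]
    o=-c["R"].T@c["t"]; return o+d*((z-o[2])/d[:,2])[:,None]
def proj(n,X,c=None):
    c=c or eyes.camera_info(n); p=(np.atleast_2d(X)@c["R"].T+c["t"])@c["intrinsics"].T
    return p[:,:2]/p[:,2:]
E
python3 - <<'E'
from h import *
im=cv2.imread("pics/top0.png"); hsv=cv2.cvtColor(im,cv2.COLOR_BGR2HSV)
for p in [(135,200),(133,250),(132,300),(140,200),(137,250),(190,215),(200,262)]: print(p,hsv[p])
m=cv2.inRange(hsv,(15,160,110),(30,255,255)); m[:120]=0;m[150:]=0;m[:,:170]=0;m[:,330:]=0
ys,xs=np.nonzero(m); print(len(xs),xs.min(),xs.max(),ys.min(),ys.max())
(cx,cy),wh,a=cv2.minAreaRect(np.c_[xs,ys].astype(np.float32)); print(cx,cy,wh,a)
E=[]
cols=range(xs.min()+3,xs.max()-2); mid=[ys[xs==c].mean() for c in cols]
k=np.polyfit(cols,mid,1); u=[xs.min()-.5,xs.max()+.5]; 
P=ray("top",np.c_[u,np.polyval(k,u)],.076); print(P, np.linalg.norm(P[0]-P[1]),P.mean(0))
d=P[0]-P[1]; print("yaw deg",np.degrees(np.arctan2(-d[0],d[1])))
c=cv2.resize(im[95:245,150:350],None,fx=4,fy=4,interpolation=cv2.INTER_CUBIC); cv2.imwrite("pics/c1.png",c)
E
```

```text
(135, 200) [ 19 148 114]
(133, 250) [ 19 155 117]
(132, 300) [ 18 145 114]
(140, 200) [ 15 123  77]
(137, 250) [ 15 130  88]
(190, 215) [ 18  95 105]
(200, 262) [30  3 74]
6 223 256 133 136
239.46328735351562 134.7110137939453 (33.0151481628418, 2.4231300354003906) 1.7357046604156494
[[nan nan nan]
 [nan nan nan]] nan [nan nan nan]
yaw deg nan<stdin>:8: RuntimeWarning: Mean of empty slice.
  ret = ret.dtype.type(ret / rcount)
```

View pics/c1.png

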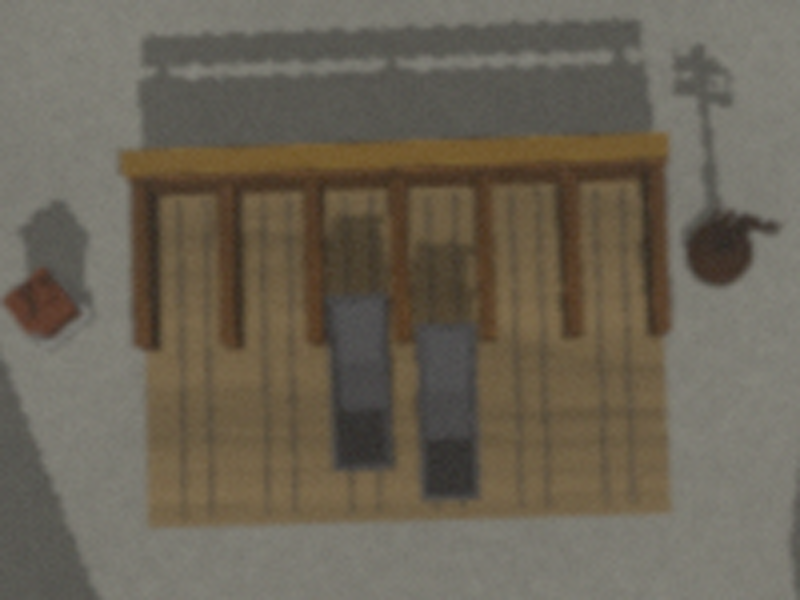

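The crop shows the brass rail from (121,162) to (667,147) in crop pixels. The target hopper is third from the pole, between the dividers at 400 and 485 in the crop, and its near end is at about (450,497).

Run:
```python
from h import *
im=cv2.imread("pics/top0.png"); hsv=cv2.cvtColor(cv2.GaussianBlur(im,(3,3),0),cv2.COLOR_BGR2HSV)
m=cv2.inRange(hsv,(15,115,92),(24,255,255)); m[:120]=0;m[143:]=0;m[:,:170]=0;m[:,330:]=0
n,l,st,_=cv2.connectedComponentsWithStats(m); m=(l==1+st[1:,4].argmax())
ys,xs=np.nonzero(m); print(st[1+st[1:,4].argmax()])
cols=np.arange(xs.min()+3,xs.max()-2); mid=[ys[xs==c].mean() for c in cols]
k=np.polyfit(cols,mid,1); u=[xs.min()-.0,xs.max()+.0]
P=ray("top",np.c_[u,np.polyval(k,u)],.076); print(P, np.linalg.norm(P[0]-P[1]))
M=P.mean(0); d=(P[0]-P[1])/np.linalg.norm(P[0]-P[1]); yaw=np.arctan2(-d[0],d[1]); print("mid",M,"yaw",np.degrees(yaw))
ex=np.array([np.cos(yaw),np.sin(yaw),0]); ey=np.array([-ex[1],ex[0],0]); O=M-.1*ex; O[2]=0; print("O",O,ex,ey)
np.savez("rack.npz",O=O,ex=ex,ey=ey)
# checks: floor corners near edge z=.006, predicted vs seen
W=lambda x,y,z:O+x*ex+y*ey+np.array([0,0,z])
for q in [(-.105,.155,.006),(-.105,-.155,.006),(0,.15,.042),(0,-.15,.042),(0,0,.042)]:
    print(q,(proj("top",W(*q))[0]-[150,95])*4)
# hopper right: gray mask, near end top edge z=.052
g=((hsv[...,1]<60)&(hsv[...,2]<100)).astype(np.uint8); g[:,:251]=0; g[:,272:]=0; g[:172]=0; g[224:]=0
ys,xs=np.nonzero(g); print("hop px",xs.min(),xs.max(),ys.min(),ys.max())
for r in(185,200,212): c=xs[ys==r]; print(r,c.min(),c.max())
Q=ray("top",[[np.median(xs),ys.max()]],.052)[0]-O; print("hop tail rack",Q@ex,Q@ey)
# rail side view
S=[W(.1,y,.076) for y in(.153,-.153)]; print("side pred",proj("side",S))
```

```text
[181 129 135  11 897]
[[ 0.65634721  0.10346544  0.076     ]
 [ 0.67222275 -0.19409548  0.076     ]] 0.2979841156391306
mid [ 0.66428498 -0.04531502  0.076     ] yaw 3.0539623632836315
O [ 0.564427   -0.05064267  0.        ] [0.9985798  0.05327646 0.        ] [-0.05327646  0.9985798   0.        ]
(-0.105, 0.155, 0.006) [145.97432716 530.16886156]
(-0.105, -0.155, 0.006) [669.40461411 514.79362437]
(0, 0.15, 0.042) [138.33834638 348.12823001]
(0, -0.15, 0.042) [661.39368309 331.44026852]
(0, 0, 0.042) [398.91975061 339.8144396 ]
hop px 254 269 175 219
185 254 268
200 255 269
212 255 269
hop tail rack -0.08995359136463202 -0.025547649516415135
side pred [[253.99411341 133.38358505]
 [329.40381193 189.72176222]]
```

```bash
cat >> h.py <<'E'
from scipy.spatial.transform import Rotation as Ro
k=np.load("rack.npz"); O,ex,ey=k["O"],k["ex"],k["ey"]
def W(x,y,z): return O+x*ex+y*ey+np.array([0,0,z])
def rk(p): d=np.array(p)-O; return np.round(1000*np.array([d@ex,d@ey,p[2]]),1)
def want(zsign=1): # tool x down, tool y along -/+ rack y
    X=np.array([0,0,-1.]); Y=ey*zsign; return Ro.from_matrix(np.c_[X,Y,np.cross(X,Y)])
def plan(x,y,z,s):
    st=arm.read_state(); R=Ro.from_rotvec(st["tcp_rot"]); 
    print("t",st["time_s"],"rack mm",rk(st["ee_pos"]),"F",np.round(st["contact_force"],2),"gap",round(st["finger_gap"],4))
    rv=(R.inv()*want(s)).as_rotvec(); print("turn frac",np.round(rv/2/np.pi,4))
    d=W(x,y,z)-st["ee_pos"]; print("shift frac now",np.round(R.inv().apply(d)/.4,4),"after turn",np.round(want(s).inv().apply(d)/.4,4))
E
python3 - <<'E'
from h import *
st=arm.read_state(); print(Ro.from_rotvec(st["tcp_rot"]).as_matrix().round(3))
for s in(1,-1): plan(.1,-.126,.12,s)
for p in[(718,255)]: print("pole foot rack",rk(ray("top",np.array(p)/4+[150,95],.01)[0]))
print("pole head",rk(ray("top",np.array([755,226])/4+[150,95],.1)[0]))
print("chim",rk(ray("top",np.array([42,310])/4+[150,95],.05)[0]))
E
```

```text
[[-0.    -0.284 -0.959]
 [-0.002 -0.959  0.284]
 [-1.     0.002 -0.   ]]
t 0.1 rack mm [-352.   669.1  230.3] F [-0.9   0.87 -0.79] gap 0.0855
turn frac [ 0.4457 -0.0005 -0.    ]
shift frac now [ 0.279   1.4945 -1.7302] after turn [ 0.2758 -1.9879  1.1301]
t 0.1 rack mm [-352.   669.1  230.3] F [-0.9   0.87 -0.79] gap 0.0855
turn frac [-0.0543  0.     -0.0003]
shift frac now [ 0.279   1.4945 -1.7302] after turn [ 0.2758  1.9879 -1.1301]
pole foot rack [  47.8 -189.6   10. ]
pole head [  49.  -194.4  100. ]
chim [ 22.8 203.2  50. ]
```

```bash
python3 -m handwheel '[{"wx":-0.0181},{"wx":-0.0181},{"wx":-0.0181},{"y":0.1,"z":-0.057},{"y":0.1,"z":-0.057},{"y":0.1,"z":-0.057},{"y":0.1,"z":-0.057},{"y":0.1,"z":-0.057}]' -1 20
python3 -m handwheel '[{"y":0.1,"z":-0.057},{"y":0.1,"z":-0.057},{"y":0.1,"z":-0.057},{"y":0.1,"z":-0.057},{"y":0.1,"z":-0.057},{"y":0.1,"z":-0.057},{"y":0.1,"z":-0.057},{"y":0.1,"z":-0.057}]'
python3 -c "
from h import *
plan(.1,-.126,.12,-1)"
```

```text
t 0.1 rack mm [-352.   669.1  230.3] F [-0.9   0.87 -0.79] gap 0.0855
turn frac [-0.0543  0.     -0.0003]
shift frac now [ 0.279   1.4945 -1.7302] after turn [ 0.2758  1.9879 -1.1301]invalid input
invalid input
```

```bash
python3 -m handwheel '[{"x":0,"y":0,"z":0,"wx":-0.0181,"wy":0,"wz":0},{"x":0,"y":0,"z":0,"wx":-0.0181,"wy":0,"wz":0},{"x":0,"y":0,"z":0,"wx":-0.0181,"wy":0,"wz":0},{"x":0,"y":0.1,"z":-0.057,"wx":0,"wy":0,"wz":0},{"x":0,"y":0.1,"z":-0.057,"wx":0,"wy":0,"wz":0},{"x":0,"y":0.1,"z":-0.057,"wx":0,"wy":0,"wz":0},{"x":0,"y":0.1,"z":-0.057,"wx":0,"wy":0,"wz":0},{"x":0,"y":0.1,"z":-0.057,"wx":0,"wy":0,"wz":0}]' -1 20
python3 -c "
from h import *
plan(.1,-.126,.12,-1)"
```

```text
time_s: 0.9
ee_pos: [0.3024, 0.4037, 0.231]
tcp_rot: [2.193, 0.058, -2.194]
contact_force: [1.0, 0.0, 0.8]
finger_gap: -0.0001
t 0.9 rack mm [-237.5  467.7  231. ] F [1.   0.02 0.77] gap -0.0001
turn frac [ 0.0001  0.0001 -0.0001]
shift frac now [ 0.278   1.4846 -0.843 ] after turn [ 0.2775  1.4842 -0.8437]
```

```bash
python3 -m handwheel '[{"x":0,"y":0.106,"z":-0.06,"wx":0,"wy":0,"wz":0},{"x":0,"y":0.106,"z":-0.06,"wx":0,"wy":0,"wz":0},{"x":0,"y":0.106,"z":-0.06,"wx":0,"wy":0,"wz":0},{"x":0,"y":0.106,"z":-0.06,"wx":0,"wy":0,"wz":0},{"x":0,"y":0.106,"z":-0.06,"wx":0,"wy":0,"wz":0},{"x":0,"y":0.106,"z":-0.06,"wx":0,"wy":0,"wz":0},{"x":0,"y":0.106,"z":-0.06,"wx":0,"wy":0,"wz":0}]'
python3 -c "
from h import *
plan(.1,-.126,.12,-1)"
```

```text
time_s: 1.6
ee_pos: [0.4859, 0.1163, 0.2312]
tcp_rot: [2.194, 0.059, -2.195]
contact_force: [0.3, 0.2, 0.1]
finger_gap: 0.0001
t 1.6 rack mm [-69.5 170.9 231.2] F [0.3  0.2  0.11] gap 0.0001
turn frac [0. 0. 0.]
shift frac now [ 0.2778  0.7424 -0.4236] after turn [ 0.278   0.7423 -0.4237]
```

```bash
python3 -m handwheel '[{"x":0,"y":0.106,"z":-0.06,"wx":0,"wy":0,"wz":0},{"x":0,"y":0.106,"z":-0.06,"wx":0,"wy":0,"wz":0},{"x":0,"y":0.106,"z":-0.06,"wx":0,"wy":0,"wz":0},{"x":0,"y":0.1,"z":-0.056,"wx":0,"wy":0,"wz":0},{"x":0,"y":0,"z":0,"wx":0,"wy":0,"wz":0}]'
python3 -c "
from h import *
plan(.1,-.126,.12,-1)"
```

```text
time_s: 2.1
ee_pos: [0.5903, -0.0479, 0.2298]
tcp_rot: [2.195, 0.051, -2.199]
contact_force: [-0.8, 0.7, -0.2]
finger_gap: 0.0001
t 2.1 rack mm [ 26.    1.3 229.8] F [-0.76  0.72 -0.23] gap 0.0001
turn frac [-0.001   0.0002 -0.0001]
shift frac now [ 0.2745  0.317  -0.1874] after turn [ 0.2745  0.3183 -0.1851]
```

Run:
```python
from h import *
c=eyes.camera_info("wrist"); im=eyes.snapshot("wrist"); cv2.imwrite("pics/w1.png",im)
np.savez("w1.npz",**{k:np.array(v) for k,v in c.items() if k in("intrinsics","R","t")})
for q in[(.1,-.153,.076),(.1,.153,.076),(.093,-.125,.076),(.093,-.025,.076),(0,-.025,.006),(-.09,-.025,.052),(0,-.05,.042),(0,0,.042)]: print(q,proj("wrist",W(*q),c)[0].round(1))
```

```text
(0.1, -0.153, 0.076) [433.7  90.2]
(0.1, 0.153, 0.076) [81.8 92.3]
(0.093, -0.125, 0.076) [400.6  98.7]
(0.093, -0.025, 0.076) [286.3  99.4]
(0, -0.025, 0.006) [279.3 181.9]
(-0.09, -0.025, 0.052) [281.1 271.5]
(0, -0.05, 0.042) [305.4 190.4]
(0, 0, 0.042) [258.  190.7]
```

View pics/w1.png

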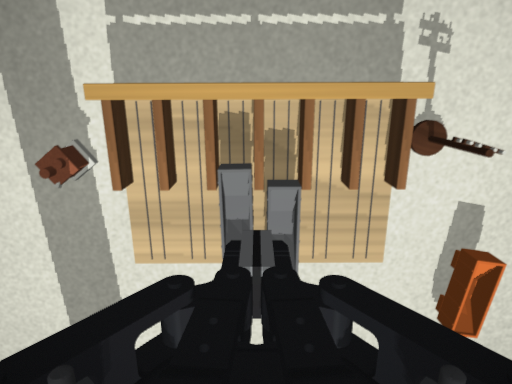

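The wrist view agrees with the map. The rail ends are at about (85,91) and (433,91), against predictions of (82,92) and (434,90), and the dividers match too. I move above the first gap.

```bash
python3 -m handwheel '[{"x":0,"y":0.08,"z":-0.046,"wx":-0.001,"wy":0,"wz":0},{"x":0,"y":0.08,"z":-0.046,"wx":0,"wy":0,"wz":0},{"x":0,"y":0.08,"z":-0.046,"wx":0,"wy":0,"wz":0},{"x":0,"y":0.08,"z":-0.047,"wx":0,"wy":0,"wz":0},{"x":0.12,"y":0,"z":0,"wx":0,"wy":0,"wz":0},{"x":0.12,"y":0,"z":0,"wx":0,"wy":0,"wz":0},{"x":0.08,"y":0,"z":0,"wx":0,"wy":0,"wz":0},{"x":0,"y":0,"z":0,"wx":0,"wy":0,"wz":0}]'
python3 -c "
from h import *
plan(.1,-.127,.08,-1)"
```

```text
time_s: 2.95
ee_pos: [0.6657, -0.1655, 0.097]
tcp_rot: [2.178, 0.068, -2.206]
contact_force: [0.0, 0.2, -0.5]
finger_gap: -0.0001
t 2.95 rack mm [  95.  -120.1   97. ] F [ 0.04  0.23 -0.46] gap -0.0001
turn frac [0.001  0.002  0.0004]
shift frac now [ 0.0423  0.0176 -0.0128] after turn [ 0.0425  0.0174 -0.0124]
```

```bash
python3 -m handwheel '[{"x":0,"y":0,"z":0,"wx":0,"wy":0,"wz":0},{"x":0,"y":0,"z":0,"wx":0,"wy":0,"wz":0}]' | head -2
python3 -c "
from h import *
plan(.1,-.127,.08,-1)"
```

```text
time_s: 3.15
ee_pos: [0.6718, -0.1667, 0.1065]
t 3.15 rack mm [ 101.  -121.7  106.5] F [ 0.31 -0.25  0.93] gap 0.0002
turn frac [ 0.0012 -0.0008 -0.0002]
shift frac now [0.0662 0.0133 0.003 ] after turn [0.0662 0.0134 0.0026]
```

```bash
python3 -m handwheel '[{"x":0.015,"y":0.006,"z":0.001,"wx":0.001,"wy":0,"wz":0},{"x":0.015,"y":0.007,"z":0,"wx":0,"wy":0,"wz":0},{"x":0.01,"y":0,"z":0,"wx":0,"wy":0,"wz":0},{"x":0,"y":0,"z":0,"wx":0,"wy":0,"wz":0},{"x":0,"y":0,"z":0,"wx":0,"wy":0,"wz":0},{"x":0,"y":0,"z":0,"wx":0,"wy":0,"wz":0},{"x":0,"y":0,"z":0,"wx":0,"wy":0,"wz":0}]' | head -2
python3 -c "
from h import *
plan(.1,-.127,.072,-1)"
```

```text
time_s: 3.85
ee_pos: [0.67, -0.1724, 0.0875]
t 3.85 rack mm [  99.  -127.2   87.5] F [-0.74 -0.63  0.25] gap -0.0
turn frac [ 0.     -0.0001 -0.    ]
shift frac now [ 0.0388 -0.0005 -0.0026] after turn [ 0.0388 -0.0005 -0.0026]
```

```bash
python3 -m handwheel '[{"x":0.01,"y":0,"z":-0.002,"wx":0,"wy":0,"wz":0},{"x":0.01,"y":0,"z":0,"wx":0,"wy":0,"wz":0},{"x":0.008,"y":0,"z":0,"wx":0,"wy":0,"wz":0},{"x":0.006,"y":0,"z":0,"wx":0,"wy":0,"wz":0},{"x":0.004,"y":0,"z":0,"wx":0,"wy":0,"wz":0},{"x":0,"y":0,"z":0,"wx":0,"wy":0,"wz":0},{"x":0,"y":0,"z":0,"wx":0,"wy":0,"wz":0}]' | head -4
python3 -c "
from h import *
plan(.1,-.0245,.072,-1)"
```

```text
time_s: 4.55
ee_pos: [0.6705, -0.1723, 0.0724]
tcp_rot: [2.194, 0.059, -2.195]
contact_force: [-1.2, 0.8, 1.7]
t 4.55 rack mm [  99.5 -127.1   72.4] F [-1.24  0.83  1.69] gap -0.0001
turn frac [0. 0. 0.]
shift frac now [ 0.0009 -0.2566 -0.0014] after turn [ 0.0009 -0.2566 -0.0014]
```

```bash
python3 -m handwheel '[{"x":0.001,"y":-0.006,"z":-0.001,"wx":0,"wy":0,"wz":0},{"x":0,"y":-0.014,"z":0,"wx":0,"wy":0,"wz":0},{"x":0,"y":-0.015,"z":0,"wx":0,"wy":0,"wz":0},{"x":0,"y":-0.015,"z":0,"wx":0,"wy":0,"wz":0},{"x":0,"y":-0.015,"z":0,"wx":0,"wy":0,"wz":0},{"x":0,"y":-0.015,"z":0,"wx":0,"wy":0,"wz":0},{"x":0,"y":-0.015,"z":0,"wx":0,"wy":0,"wz":0},{"x":0,"y":-0.015,"z":0,"wx":0,"wy":0,"wz":0}]' | head -4
python3 -c "
from h import *
plan(.1,-.0245,.072,-1)"
```

```text
time_s: 5.35
ee_pos: [0.6687, -0.1278, 0.0718]
tcp_rot: [2.194, 0.059, -2.194]
contact_force: [0.1, -1.7, 2.7]
t 5.35 rack mm [100.  -82.6  71.8] F [ 0.1  -1.7   2.72] gap -0.0001
turn frac [ 0. -0. -0.]
shift frac now [-0.0006 -0.1454 -0.    ] after turn [-0.0006 -0.1454  0.    ]
```

```bash
python3 -m handwheel '[{"x":0,"y":-0.0155,"z":0,"wx":0,"wy":0,"wz":0},{"x":0,"y":-0.0155,"z":0,"wx":0,"wy":0,"wz":0},{"x":0,"y":-0.0155,"z":0,"wx":0,"wy":0,"wz":0},{"x":0,"y":-0.0155,"z":0,"wx":0,"wy":0,"wz":0},{"x":0,"y":-0.0155,"z":0,"wx":0,"wy":0,"wz":0},{"x":0,"y":-0.0155,"z":0,"wx":0,"wy":0,"wz":0},{"x":0,"y":-0.0155,"z":0,"wx":0,"wy":0,"wz":0},{"x":0,"y":-0.014,"z":0,"wx":0,"wy":0,"wz":0}]' | head -4
python3 -c "
from h import *
plan(.1,-.0245,.072,-1)"
```

```text
time_s: 6.15
ee_pos: [0.666, -0.0789, 0.0717]
tcp_rot: [2.194, 0.059, -2.194]
contact_force: [-0.0, -3.0, 2.9]
t 6.15 rack mm [100.  -33.6  71.7] F [-0.01 -2.97  2.9 ] gap 0.0
turn frac [ 0.  0. -0.]
shift frac now [-0.0008 -0.0228 -0.0001] after turn [-0.0008 -0.0228 -0.0001]
```

Finishing the last 9 mm, settling, then checking before lifting.

```bash
python3 -m handwheel '[{"x":0,"y":-0.01,"z":0,"wx":0,"wy":0,"wz":0},{"x":0,"y":-0.007,"z":0,"wx":0,"wy":0,"wz":0},{"x":0,"y":-0.004,"z":0,"wx":0,"wy":0,"wz":0},{"x":0,"y":0,"z":0,"wx":0,"wy":0,"wz":0},{"x":0,"y":0,"z":0,"wx":0,"wy":0,"wz":0}]' | head -4
python3 -c "
from h import *
plan(.1,-.0245,.13,-1)"
```

```text
time_s: 6.65
ee_pos: [0.6656, -0.0707, 0.0716]
tcp_rot: [2.195, 0.059, -2.195]
contact_force: [-0.3, 0.6, 3.1]
t 6.65 rack mm [100.  -25.4  71.6] F [-0.28  0.56  3.14] gap -0.0001
turn frac [-0.     -0.      0.0001]
shift frac now [-1.46e-01 -2.40e-03 -1.00e-04] after turn [-1.46e-01 -2.30e-03 -1.00e-04]
```

```bash
python3 -m handwheel '[{"x":-0.03,"y":0,"z":0,"wx":0,"wy":0,"wz":0},{"x":-0.06,"y":0,"z":0,"wx":0,"wy":0,"wz":0},{"x":-0.06,"y":0,"z":0,"wx":0,"wy":0,"wz":0},{"x":0,"y":0,"z":0.06,"wx":0,"wy":0,"wz":0},{"x":0,"y":0,"z":0.11,"wx":0,"wy":0,"wz":0},{"x":0,"y":0,"z":0.11,"wx":0,"wy":0,"wz":0},{"x":0,"y":0,"z":0.11,"wx":0,"wy":0,"wz":0},{"x":0,"y":0,"z":0.1,"wx":0,"wy":0,"wz":0}]' | head -2
python3 -m handwheel '[{"x":0,"y":0,"z":0.06,"wx":0,"wy":0,"wz":0},{"x":0,"y":0,"z":0.02,"wx":0,"wy":0,"wz":0},{"x":0,"y":0,"z":0,"wx":0,"wy":0,"wz":0},{"x":0,"y":0,"z":0,"wx":0,"wy":0,"wz":0},{"x":0,"y":0,"z":0,"wx":0,"wy":0,"wz":0},{"x":0,"y":0,"z":0,"wx":0,"wy":0,"wz":0}]' | head -2
python3 - <<'E'
from h import *
plan(-.125,-.0255,.03,-1)
c=eyes.camera_info("wrist"); im=eyes.snapshot("wrist"); cv2.imwrite("pics/w2.png",im)
for q in[(-.09,-.0085,.052),(-.09,-.0425,.052),(.01,-.0085,.052),(.01,-.0425,.052),(0,-.05,.042),(0,0,.042)]: print(q,proj("wrist",W(*q),c)[0].round(1))
E
```

```text
time_s: 7.45
ee_pos: [0.4674, -0.0817, 0.1318]
time_s: 8.05
ee_pos: [0.4389, -0.0831, 0.1315]
t 8.05 rack mm [-127.1  -25.7  131.5] F [-0.21 -0.58  0.11] gap -0.0004
turn frac [ 0.  0. -0.]
shift frac now [ 0.2537 -0.0006 -0.0052] after turn [ 0.2537 -0.0006 -0.0052]
(-0.09, -0.0085, 0.052) [231.7 146.6]
(-0.09, -0.0425, 0.052) [281.5 146.6]
(0.01, -0.0085, 0.052) [228.2 -20.3]
(0.01, -0.0425, 0.052) [285.1 -20.3]
(0, -0.05, 0.042) [295.2   3. ]
(0, 0, 0.042) [216.5   3. ]
```

View pics/w2.png

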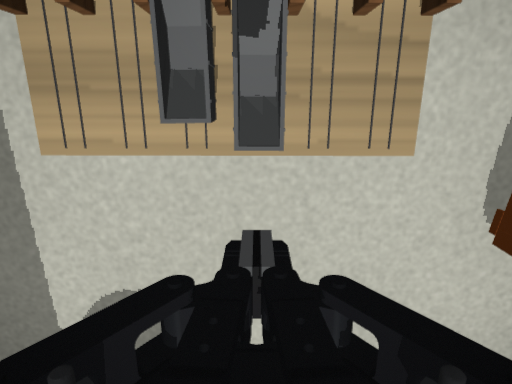

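The hopper's near edge spans (234,150) to (284,150), so its tail is at about x -92 and y -27 in the rack frame. That agrees with the top view. I lower behind it.

```bash
python3 -m handwheel '[{"x":0.06,"y":0.001,"z":0,"wx":0,"wy":0,"wz":0},{"x":0.08,"y":0.001,"z":0,"wx":0,"wy":0,"wz":0},{"x":0.06,"y":0,"z":0,"wx":0,"wy":0,"wz":0},{"x":0.04,"y":0,"z":0,"wx":0,"wy":0,"wz":0},{"x":0.018,"y":0,"z":0,"wx":0,"wy":0,"wz":0},{"x":0,"y":0,"z":0,"wx":0,"wy":0,"wz":0},{"x":0,"y":0,"z":0,"wx":0,"wy":0,"wz":0},{"x":0,"y":0,"z":0,"wx":0,"wy":0,"wz":0}]' | head -2
python3 -c "
from h import *
plan(-.101,-.0262,.029,-1)"
```

```text
time_s: 8.9
ee_pos: [0.4389, -0.0839, 0.0294]
t 8.9 rack mm [-127.2  -26.5   29.4] F [-0.16  0.37 -0.02] gap 0.0001
turn frac [ 0.     -0.0003  0.    ]
shift frac now [ 0.0011 -0.0008 -0.0654] after turn [ 0.0009 -0.0009 -0.0654]
```

```bash
python3 -m handwheel '[{"x":0,"y":0,"z":-0.015,"wx":0,"wy":0,"wz":0},{"x":0,"y":0,"z":-0.015,"wx":0,"wy":0,"wz":0},{"x":0,"y":0,"z":-0.01,"wx":0,"wy":0,"wz":0},{"x":0,"y":0,"z":-0.01,"wx":0,"wy":0,"wz":0},{"x":0,"y":0,"z":-0.01,"wx":0,"wy":0,"wz":0},{"x":0,"y":0,"z":-0.01,"wx":0,"wy":0,"wz":0},{"x":0,"y":0,"z":-0.01,"wx":0,"wy":0,"wz":0},{"x":0,"y":0,"z":-0.01,"wx":0,"wy":0,"wz":0}]' | sed -n '1,2p;4p'
python3 -c "
from h import *
plan(-.03,-.0262,.029,-1)"
```

```text
time_s: 9.7
ee_pos: [0.4741, -0.0821, 0.0284]
contact_force: [-0.7, 0.3, -0.3]
t 9.7 rack mm [-91.9 -26.6  28.4] F [-0.7   0.29 -0.26] gap -0.0002
turn frac [ 0.  0. -0.]
shift frac now [-0.0016 -0.0011 -0.1546] after turn [-0.0016 -0.0011 -0.1546]
```

```bash
python3 -m handwheel '[{"x":0,"y":0,"z":-0.013,"wx":0,"wy":0,"wz":0},{"x":0,"y":0,"z":-0.015,"wx":0,"wy":0,"wz":0},{"x":0,"y":0,"z":-0.015,"wx":0,"wy":0,"wz":0},{"x":0,"y":0,"z":-0.015,"wx":0,"wy":0,"wz":0},{"x":0,"y":0,"z":-0.015,"wx":0,"wy":0,"wz":0},{"x":0,"y":0,"z":-0.015,"wx":0,"wy":0,"wz":0},{"x":0,"y":0,"z":-0.015,"wx":0,"wy":0,"wz":0},{"x":0,"y":0,"z":-0.015,"wx":0,"wy":0,"wz":0}]' | sed -n '1,2p;4p'
python3 -c "
from h import *
plan(-.03,-.0262,.029,-1)"
```

```text
time_s: 10.5
ee_pos: [0.5216, -0.0796, 0.0285]
contact_force: [-0.1, -0.7, -0.7]
t 10.5 rack mm [-44.3 -26.6  28.5] F [-0.07 -0.72 -0.68] gap 0.0003
turn frac [0. 0. 0.]
shift frac now [-0.0013 -0.001  -0.0358] after turn [-0.0013 -0.001  -0.0358]
```

```bash
python3 -m handwheel '[{"x":0,"y":0,"z":-0.012,"wx":0,"wy":0,"wz":0},{"x":0,"y":0,"z":-0.012,"wx":0,"wy":0,"wz":0},{"x":0,"y":0,"z":-0.01,"wx":0,"wy":0,"wz":0},{"x":0,"y":0,"z":-0.006,"wx":0,"wy":0,"wz":0},{"x":0,"y":0,"z":0,"wx":0,"wy":0,"wz":0},{"x":0,"y":0,"z":0,"wx":0,"wy":0,"wz":0}]' | sed -n '1,2p;4p'
python3 - <<'E'
from h import *
plan(-.02,-.0262,.029,-1)
c=eyes.camera_info("wrist"); im=eyes.snapshot("wrist"); cv2.imwrite("pics/w3.png",im)
for q in[(-.02,-.0085,.052),(-.02,-.0425,.052),(-.006,-.0085,.052),(-.006,-.0425,.052)]: print(q,proj("wrist",W(*q),c)[0].round(1))
E
```

```text
time_s: 11.1
ee_pos: [0.5374, -0.0787, 0.0286]
contact_force: [-0.3, -0.3, -0.9]
t 11.1 rack mm [-28.5 -26.6  28.6] F [-0.33 -0.29 -0.92] gap -0.0002
turn frac [ 0.     -0.0001  0.    ]
shift frac now [-0.0009 -0.0009 -0.0212] after turn [-0.0009 -0.0009 -0.0212]
(-0.02, -0.0085, 0.052) [212.4 255.4]
(-0.02, -0.0425, 0.052) [296.9 255.4]
(-0.006, -0.0085, 0.052) [211.1 222.9]
(-0.006, -0.0425, 0.052) [298.2 223. ]
```

View pics/w3.png

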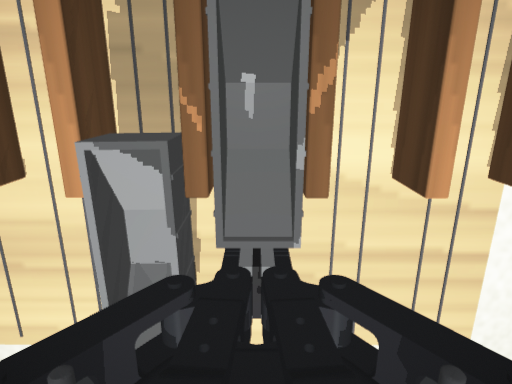

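The hopper is upright and straight in the third gap. Its tail edge, at row 247, puts it at about x -16.5, and the fingertips bear on it with an 11–12 mm offset. About 10 mm remains, so I go in small steps and watch the force.

```bash
python3 -m handwheel '[{"x":0,"y":0,"z":-0.005,"wx":0,"wy":0,"wz":0},{"x":0,"y":0,"z":-0.006,"wx":0,"wy":0,"wz":0},{"x":0,"y":0,"z":-0.006,"wx":0,"wy":0,"wz":0},{"x":0,"y":0,"z":-0.004,"wx":0,"wy":0,"wz":0},{"x":0,"y":0,"z":0,"wx":0,"wy":0,"wz":0},{"x":0,"y":0,"z":0,"wx":0,"wy":0,"wz":0}]' | sed -n '1,2p;4p'
python3 -c "
from h import *
plan(-.0175,-.0262,.029,-1)"
python3 -m handwheel '[{"x":0,"y":0,"z":-0.003,"wx":0,"wy":0,"wz":0},{"x":0,"y":0,"z":0,"wx":0,"wy":0,"wz":0},{"x":0,"y":0,"z":0,"wx":0,"wy":0,"wz":0}]' | sed -n '1,2p;4p'
python3 -m handwheel '[{"x":0,"y":0,"z":-0.003,"wx":0,"wy":0,"wz":0},{"x":0,"y":0,"z":0,"wx":0,"wy":0,"wz":0},{"x":0,"y":0,"z":0,"wx":0,"wy":0,"wz":0}]' | sed -n '1,2p;4p'
python3 -c "
from h import *
plan(-.0175,-.0262,.029,-1)"
```

```text
time_s: 11.75
ee_pos: [0.5459, -0.0783, 0.0285]
contact_force: [-0.3, -0.4, 0.0]
t 11.75 rack mm [-19.9 -26.6  28.5] F [-0.34 -0.43  0.  ] gap 0.0001
turn frac [ 0.     -0.0002  0.    ]
shift frac now [-0.0011 -0.001  -0.0061] after turn [-0.0011 -0.001  -0.0061]
time_s: 12.05
ee_pos: [0.5467, -0.0782, 0.0285]
contact_force: [-0.6, 0.5, -0.0]
time_s: 12.35
ee_pos: [0.5481, -0.0781, 0.0285]
contact_force: [-0.1, 0.8, -0.6]
t 12.35 rack mm [-17.8 -26.6  28.5] F [-0.15  0.81 -0.57] gap -0.0003
turn frac [ 0.     -0.0001  0.    ]
shift frac now [-0.0013 -0.001  -0.0008] after turn [-0.0013 -0.001  -0.0008]
```

No stop felt yet, so I continue in roughly 1 mm steps.

```bash
for i in 1; do python3 -m handwheel '[{"x":0,"y":0,"z":-0.0025,"wx":0,"wy":0,"wz":0},{"x":0,"y":0,"z":0,"wx":0,"wy":0,"wz":0},{"x":0,"y":0,"z":0,"wx":0,"wy":0,"wz":0}]' | sed -n '2p;4p'; done
python3 -m handwheel '[{"x":0,"y":0,"z":-0.0025,"wx":0,"wy":0,"wz":0},{"x":0,"y":0,"z":0,"wx":0,"wy":0,"wz":0},{"x":0,"y":0,"z":0,"wx":0,"wy":0,"wz":0}]' | sed -n '2p;4p'
python3 -c "
from h import *
plan(-.0175,-.0262,.029,-1)"
```

```text
ee_pos: [0.549, -0.0781, 0.0285]
contact_force: [-0.1, -0.8, -0.0]
ee_pos: [0.5493, -0.0781, 0.0285]
contact_force: [-2.8, -0.0, 2.0]
t 12.95 rack mm [-16.6 -26.6  28.5] F [-2.79 -0.03  2.01] gap -0.0003
turn frac [-0.      0.0002 -0.    ]
shift frac now [-0.0014 -0.0011  0.0024] after turn [-0.0014 -0.0011  0.0024]
```

```bash
python3 -m handwheel '[{"x":0,"y":0,"z":-0.0025,"wx":0,"wy":0,"wz":0},{"x":0,"y":0,"z":0,"wx":0,"wy":0,"wz":0},{"x":0,"y":0,"z":0,"wx":0,"wy":0,"wz":0}]' | sed -n '2p;4p'
python3 - <<'E'
from h import *
plan(-.0175,-.0262,.029,-1)
c=eyes.camera_info("wrist"); im=eyes.snapshot("wrist"); cv2.imwrite("pics/w4.png",im)
for q in[(-.006,-.0085,.052),(-.006,-.0425,.052),(0,0,.042),(0,-.05,.042)]: print(q,proj("wrist",W(*q),c)[0].round(1))
E
```

```text
ee_pos: [0.5493, -0.0782, 0.0283]
contact_force: [-5.8, 0.9, 4.1]
t 13.25 rack mm [-16.6 -26.7  28.3] F [-5.85  0.93  4.12] gap -0.0002
turn frac [-0.      0.0005 -0.    ]
shift frac now [-0.0017 -0.0012  0.0023] after turn [-0.0017 -0.0012  0.0023]
(-0.006, -0.0085, 0.052) [211.9 251.4]
(-0.006, -0.0425, 0.052) [297.  251.4]
(0, 0, 0.042) [194.4 227.7]
(0, -0.05, 0.042) [312.3 227.6]
```

View pics/w4.png

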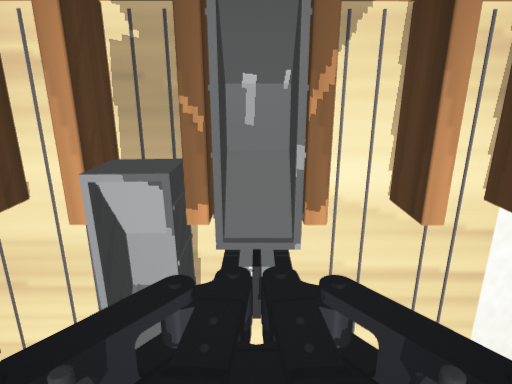

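The stop is confirmed: force rises to 5.8 N with no further travel. The hopper's tail edge is at row 248 and the divider ends at about row 225, so it stands about 6 mm out, as specified. I back off horizontally, then raise the arm.

```bash
python3 -m handwheel '[{"x":0,"y":0,"z":0.004,"wx":0,"wy":0,"wz":0},{"x":0,"y":0,"z":0.01,"wx":0,"wy":0,"wz":0},{"x":0,"y":0,"z":0.06,"wx":0,"wy":0,"wz":0},{"x":0,"y":0,"z":0.1,"wx":0,"wy":0,"wz":0},{"x":0,"y":0,"z":0.1,"wx":0,"wy":0,"wz":0},{"x":-0.06,"y":0,"z":0.05,"wx":0,"wy":0,"wz":0},{"x":-0.1,"y":0,"z":0,"wx":0,"wy":0,"wz":0},{"x":-0.1,"y":0,"z":0,"wx":0,"wy":0,"wz":0}]' | sed -n '1,2p;4p'
python3 -m handwheel '[{"x":-0.1,"y":0,"z":0,"wx":0,"wy":0,"wz":0},{"x":-0.06,"y":0,"z":0,"wx":0,"wy":0,"wz":0},{"x":0,"y":0,"z":0,"wx":0,"wy":0,"wz":0},{"x":0,"y":0,"z":0,"wx":0,"wy":0,"wz":0},{"x":0,"y":0,"z":0,"wx":0,"wy":0,"wz":0}]' | sed -n '1,2p;4p'
python3 - <<'E'
from h import *
plan(0,0,.2,-1)
c=eyes.camera_info("wrist"); im=eyes.snapshot("wrist"); cv2.imwrite("pics/w5.png",im)
for q in[(-.006,-.0085,.052),(-.006,-.0425,.052),(0,0,.042),(0,-.05,.042)]: print(q,proj("wrist",W(*q),c)[0].round(1))
cv2.imwrite("pics/top5.png",eyes.snapshot("top"))
a=cv2.imread("pics/w5.png"); b=cv2.imread("pics/top5.png")[60:270,130:450]
b=cv2.resize(b,None,fx=1.2,fy=1.2); cv2.imwrite("pics/end.png",np.hstack([cv2.resize(a,(400,300)),cv2.resize(b,(400,300))]))
E
```

```text
time_s: 14.1
ee_pos: [0.4212, -0.085, 0.1339]
contact_force: [1.3, 0.7, 0.2]
time_s: 14.6
ee_pos: [0.4208, -0.0849, 0.1954]
contact_force: [0.1, -0.6, -0.1]
t 14.6 rack mm [-145.2  -26.6  195.4] F [ 0.13 -0.56 -0.11] gap -0.0001
turn frac [-0.      0.0003  0.    ]
shift frac now [-0.012  -0.0665 -0.363 ] after turn [-0.0114 -0.0664 -0.363 ]
(-0.006, -0.0085, 0.052) [233.8   4.3]
(-0.006, -0.0425, 0.052) [277.2   4.3]
(0, 0, 0.042) [224.   -0.7]
(0, -0.05, 0.042) [285.9  -0.7]
```

View pics/end.png

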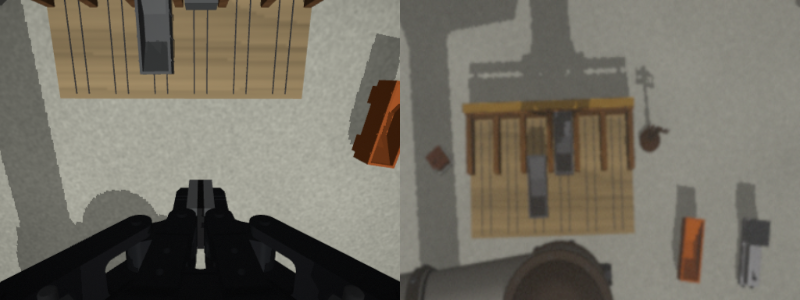

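The final pictures show the target hopper home in the third gap from the pole. The other hopper, pole, chimney, shunter and orange look-alike are where they were, and the arm is clear. I hand in the job.

```bash
python3 -c "
from h import *
print(job.job_done())"
```

```text
the job is handed in; nothing more can be done
None
```

The job is done and handed in at about 14.7 s of the 48 s allowed; the hand-in gives no verdict.

- **Counting:** the pole stands at the rack's right (-y) end, so the third gap is gap_right and the hopper to push was hopper_right.
- **Rail:** with the fingers shut and upright, I ran the fingertip along the rail from rack y -127 mm to -25 mm. I held the tip at z 71.6 to 72.4 mm, which is 3.6 to 4.4 mm of press. The vertical force read 1.7 to 3.1 N, then I lifted straight off.
- **Hopper:** I pushed it along the gap with the shut fingertips until it met the back wall. The force rose to about 6 N with no further travel, and its tail was about 6 mm out of the mouth, as it should be when home. I then backed away level before raising the arm.
- **Last checks:** in the last top picture the hopper is home, and by eye the other hopper, pole, chimney, shunter and orange look-alike have not moved. The gripper is at z 0.195 m, clear of everything, with the force reading within noise.
- **Small disagreements:**
  - The stop came about 1 mm deeper than I predicted, within the camera calibration.
  - The first rail force reading, 1.7 N, was a little below the expected 2.3 N, within the sensor noise of roughly 1 N.
  - At the stop I also saw an unexplained vertical force of about 4 N on the tool. The hopper stayed level in the pictures.

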